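Get the try square out from under the chisels

TASK

The try square lies in the bottom of the tool till, under the three chisels. Lay all three chisels aside flat on the rubber mat, then take the square out and set it at the plywood panel ready for marking out, its wooden stock snug along the panel's left edge and its steel blade flat across the panel. Finally put each chisel back into the notches it came from, lying as it did; leave the glue bottle and the screw jar alone.

Things in the scene. Friction and masses are not known exactly. Their poses are not given: they have to be found in the camera images.
- wide_chisel: Bench chisel lying flat: pale wooden handle, blade 25 mm wide. Origin: underside, on the centre line, near the balance point in the fore part of the handle: grip here. x points to the cutting edge, z up. Runs from x = -87 (butt) to +141 mm (edge); handle 21 mm wide, 24 mm high, up to x = +21 mm; blade underside 1 mm above the handle's.
- narrow_chisel: Bench chisel lying flat: dark wooden handle, blade 12 mm wide. Origin: underside, on the centre line, near the balance point in the fore part of the handle: grip here. x points to the cutting edge, z up. Runs from x = -79 (butt) to +134 mm (edge); handle 21 mm wide, 24 mm high, up to x = +30 mm; blade underside 1 mm above the handle's.
- yellow_chisel: Bench chisel lying flat: yellow handle, blade 19 mm wide. Origin: underside, on the centre line, near the balance point in the fore part of the handle: grip here. x points to the cutting edge, z up. Runs from x = -89 (butt) to +143 mm (edge); handle 21 mm wide, 24 mm high, up to x = +19 mm; blade underside 1 mm above the handle's.
- try_square: L-shaped try square lying flat: dark wooden stock 120 x 18 mm, 16 mm high; steel blade 25 x 2 mm. Origin: centre of the stock's underside; x along the stock, z up. The blade leaves the stock's -y side at x = +35 to +60 mm and ends at y = -170 mm; its underside is 7 mm above the stock's. 0.26 kg, balance point x = +9, y = -17 mm: grip the stock across its 18 mm near x = 0 to +10.
- till: Low wooden box 188 x 248 mm, fixed. Origin: centre of underside, x away from robot. Floor at z = 6 mm; side boards (y = +-120) 23 high; end boards (x = +-88) 41 high, 12 thick, notched 40 wide at y = +98, +18, -62, notch bottoms z = 28. A chisel bridges each, handle to -x, origin at x = -30, z = 28. The square lies on the floor: stock near x = 0, y = +58, blade over a 6 mm strip at y = -96.
- mat: Thin black rubber mat, fixed, 240 mm (x) by 180 mm (y) by 3 mm thick, on a grey work board 32 mm thick that lies on the bench (top at z = 32 mm) and carries everything here. Origin: centre of its underside. The side area for the chisels.
- panel: Plywood panel fixed on the grey work board, 200 mm (x) by 150 mm (y) by 6 mm thick, with two pencil lines along it. Origin: centre of its underside, x away from the robot, y to the robot's left. Its left edge is the long edge at y = +75 mm.
- glue_bottle: Bystander: yellow glue bottle, 62 mm across, 198 mm tall, standing. Origin: centre of its base.
- screw_jar: Bystander: clear jar with a yellow lid, 64 mm across, 112 mm tall, standing. Origin: centre of its base.

How it is judged:
By the outcome, as a careful person would: the job done as asked, in the order asked, and still so for the second after the job is handed in, with the robot touching nothing.
It also fails if it takes over 144 s, if anything falls off the work surface, if the arm or the gripper's body presses on something with over 40 N, if the wrist force passes 120 N, or if a joint passes its speed limit or range.

ROBOT

A 7-joint arm with a two-finger parallel gripper is mounted at the origin on a cart in front of the work surface, level with it; the furniture and walls round the work are solid. World frame = base frame: x ahead of the robot, y to its left, z up, the work surface at z = 0. Lengths are in m, angles in rad, forces in N, time in s.
With the tool pointing down it reaches from about 0.425 to 0.875 m from the base axis. Payload 4.7 kg.
Tool frame: the origin (TCP) lies at the very end of the fingers, on their centre line; the grasp point (between the pads) lies 19 mm behind it; z points along the fingers, y is the line along which they close (so a half turn about z gives the same grasp; the last joint's range is limited). The gripper opens to 85 mm and grips with 20 to 120 N. Pads are 22 mm wide; open, the fingers measure 114 mm over their backs; the gripper's body (76 mm by 85 mm) begins 54 mm behind the grasp point. The pads swing forward as they close: fully open they stand 13 mm farther back than shut.
Start: joints at [-1.23, 0.321, -0.07, 1.45, 0.023, 1.371, -0.057], TCP at [0.209, 0.616, 0.231] pointing down, gripper open.
Joint ranges: [-2.86, 2.86], [-0.3, 2.09], [-1.38, 1.24], [0.06, 2.45], [-1.56, 4.7], [0.09, 2.05], [-2.69, 2.69]. Speed limits (rad/s): [2.57, 2.57, 3.14, 3.14, 3.14, 3.14, 3.14].

INTERFACE

Orientations are given as [roll, pitch, yaw] about the fixed x, y, z axes, in that order (R = Rz(yaw) Ry(pitch) Rx(roll)).
In Python, from plant import get_obs, read_camera, camera_info, sign_off gives the robot as it stands.
- The arm moves only by the tool servo_tool, never from a script. Its argument "targets" is one flat list of numbers, 7 for each row, row after row: the shift along the tool's x, y, z in m, then the turn, a rotation vector about the tool's x, y, z in degrees, then the closure, from -1 (fully open) to 1 (shut). A call has exactly 5 rows; each row is the pose to reach, as a shift and turn from the pose commanded when the call began, along the tool's axes at that moment; what a row does not reach only later rows make up. A row lasts 1/10 s, in which the tool goes at most 50 mm and 8.59 degrees, less where a joint would pass 70% of its speed; a pose out of reach is approached as far as the arm can. A call with a gripper value outside its range is refused whole. The fingers move at their own pace and stop on an object; the grip force is fixed at half the most. Time passes only in rows, so rows that repeat a pose let the fingers close, or fill a call up. It gives the time, the measured TCP pose, the force, the opening and the grip force at its end, in the units of the state.
- get_obs(): the state, without advancing time (a new reading comes with each control period).
- read_camera(name): name is "side" or "top" or "wrist"; returns the picture (400x640x3 uint8, red, green, blue); there is no depth.
- camera_info(name): a dict with "fx", "fy", "cx", "cy" (pixels), "R" (3x3) and "t" (3): a world point X has camera coordinates R X + t. Camera axes: x right, y down, z forward; pixel columns grow to the right and rows downward; lengths in m; the calibration is good to about 2 mm. A picture is of the moment at which its call begins: read the wrist's pose just before it. camera_info takes no time and is no camera call; for the wrist camera it gives the pose at the moment of the call.
- sign_off(): hands the job in; it is judged then, once.
The state is a dict: "time": time; "joints": joint angles; "qvel": joint speeds; "joint_torque": joint torques, N m; "tool_pos": TCP position; "ee_rot": TCP orientation; "wrist_force": force on the tool from outside, world axes, zero at the start; "ft_torque": the same for the moment, N m; "grip_width": opening from 0.0 (shut) to 1.0 (fully open); "gripper_force": force on a finger pad.
Only numpy, scipy, OpenCV 4.12 (cv2) and the standard library are available. Lean on these libraries where they do the work, as an engineer would, in place of code of your own. Each camera call takes 0.05 s, during which the arm holds its last target. There are 200 camera calls.

## Working session

There is one attempt and no reset: what is moved stays moved. The work goes in short steps, Python scripts to look and compute and a tool call to move; the robot and the scene stay as the last step left them, time stands still between calls to the robot, and variables do not carry over. Pictures are saved under pics/ and viewed, at most 14 in all, crops included, and the job is handed in when it is done.

Besides the shell and the picture viewer there is one more tool, called as name(argument=value, ...) on one line, values as JSON. servo_tool: Moves the arm, as the interface text tells. Its arguments: {"type":"object","properties":{"targets":{"type":"array"}},"required":["targets"]}

```bash
ls; mkdir -p pics; python3 - <<'E'
from plant import *
import cv2,json
o=get_obs();print(o)
for n in("top","side"):
    cv2.imwrite(f"pics/{n}0.png",read_camera(n)[:,:,::-1]);i=camera_info(n);print(n,i)
E
```

```text
pics
{'time': 0.0, 'joints': array([-1.22988594,  0.32185461, -0.07011417,  1.45170794,  0.02259435,
        1.37079272, -0.05694691]), 'qvel': array([-0.0009807 ,  0.00099277,  0.00134528,  0.00037256,  0.00149685,
        0.00149194, -0.00011787]), 'joint_torque': array([-3.81542213e-04, -4.93585789e+01, -3.82236913e-01, -3.14337158e+01,
        1.29547683e-02,  1.12563284e-02,  1.77984155e-06]), 'tool_pos': array([0.20851576, 0.61506312, 0.23018667]), 'ee_rot': array([-3.13961945e+00,  8.47942500e-05,  2.81479355e+00]), 'wrist_force': array([ 0.67741595, -0.75581906, -0.60284418]), 'ft_torque': array([0.03090702, 0.0113825 , 0.00706786]), 'gripper_force': 0.0, 'grip_width': 1.0034082629407086}
top {'fx': 382.85358527831625, 'fy': 382.85358527831625, 'cx': 323.48317566298334, 'cy': 197.65601671250627, 'R': array([[ 0.02473408, -0.99969059, -0.00263637],
       [-0.98528055, -0.02393117, -0.16926173],
       [ 0.16914627,  0.0067841 , -0.98556761]]), 't': array([0.00751766, 0.58150454, 1.17671077])}
side {'fx': 399.5981715132175, 'fy': 399.5981715132175, 'cx': 316.4855021756049, 'cy': 202.97794920711425, 'R': array([[ 0.95847023, -0.28416264, -0.02421576],
       [-0.15445189, -0.44582438, -0.88169453],
       [ 0.23974867,  0.84881813, -0.47119886]]), 't': array([-0.51307992,  0.15691014,  1.19044018])}
```

View pics/top0.png

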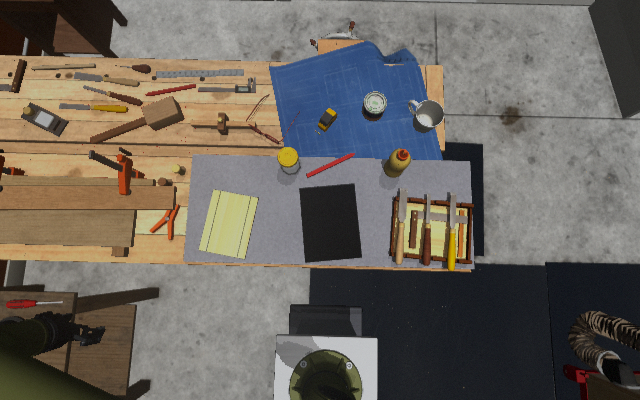

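View pics/side0.png

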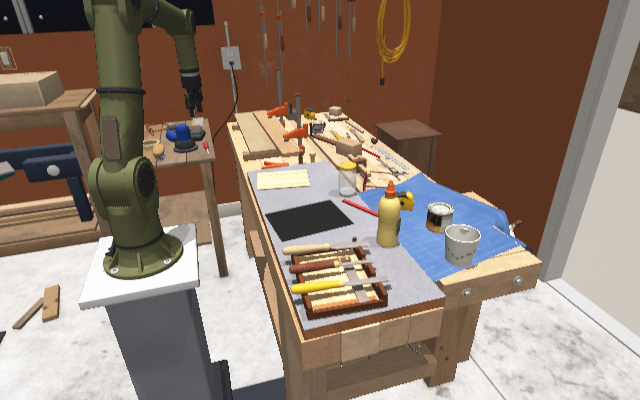

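The top view shows the panel around (229,224), the mat around (330,222) and the till around (432,230). The chisels run along world x with their handles towards the robot, wide, narrow and yellow from left to right. The jar is at (288,160) and the bottle at (398,163).

```bash
cat > h.py <<'E'
from plant import *
import cv2,numpy as np
from scipy.spatial.transform import Rotation as Ro
def ray(info,uv,z):
    uv=np.atleast_2d(uv).astype(float)
    d=np.c_[(uv[:,0]-info['cx'])/info['fx'],(uv[:,1]-info['cy'])/info['fy'],np.ones(len(uv))]@info['R']
    c=-info['R'].T@info['t']
    return c+d*((z-c[2])/d[:,2])[:,None]
def proj(info,X):
    p=np.atleast_2d(X)@info['R'].T+info['t']
    return np.c_[p[:,0]/p[:,2]*info['fx']+info['cx'],p[:,1]/p[:,2]*info['fy']+info['cy']]
def rect(mask,info,z,minarea=200):
    n,l,s,_=cv2.connectedComponentsWithStats(mask.astype(np.uint8))
    out=[]
    for k in range(1,n):
        if s[k,4]<minarea: continue
        c=max(cv2.findContours((l==k).astype(np.uint8),cv2.RETR_EXTERNAL,cv2.CHAIN_APPROX_NONE)[0],key=len)[:,0]
        P=ray(info,c,z)[:,:2]
        r=cv2.minAreaRect((P*1000).astype(np.float32)); out.append((s[k],r))
    return out
def pose():
    o=get_obs();return o['tool_pos'],Ro.from_euler('xyz',o['ee_rot']),o
def snap(name,fn):
    i=camera_info(name);im=read_camera(name)
    cv2.imwrite(fn,im[:,:,::-1]);return im,i
E
python3 - <<'E'
from h import *
im=cv2.imread("pics/top0.png");i=camera_info("top")
hsv=cv2.cvtColor(im,cv2.COLOR_BGR2HSV)
roi=np.zeros(im.shape[:2],bool);roi[170:270,185:375]=1
print(im[222,330],im[224,229],im[240,280],hsv[224,229],hsv[240,280])
for n,m,z in(("mat",(im.max(2)<45)&roi,.035),("panel",(hsv[...,1]>60)&(im[...,2]>150)&roi,.038)):
    for s,r in rect(m,i,z,800): print(n,s,r)
w=camera_info("wrist");p,R,o=pose()
M=R.as_matrix();c=-w['R'].T@w['t'];print("cam in tool",M.T@(c-p),"\nR",w['R']@M, w['fx'],w['cx'],w['cy'])
x,y,W,H=380,170,110,110
cv2.imwrite("pics/till0.png",cv2.resize(im[y:y+H,x:x+W],None,fx=5.4,fy=5.4,interpolation=cv2.INTER_CUBIC))
E
```

```text
[31 29 31] [134 197 194] [138 134 134] [ 31  82 197] [120   7 138]
mat [ 300  184   62   78 4089] ((504.3379821777344, 0.01425933837890625), (236.73519897460938, 179.12327575683594), 6.465148448944092)
panel [ 199  189   59   70 2747] ((493.14349365234375, 324.19842529296875), (149.54307556152344, 199.5891876220703), 80.51630401611328)
cam in tool [ 0.07339359  0.00021101 -0.14408366] 
R [[ 3.78341769e-04  9.99999654e-01  7.41152540e-04]
 [-9.57890371e-01  5.75219936e-04 -2.87133602e-01]
 [-2.87133929e-01 -6.01308247e-04  9.57890257e-01]] 327.3950248341287 318.2137333845963 199.78696346238107
```

View pics/till0.png

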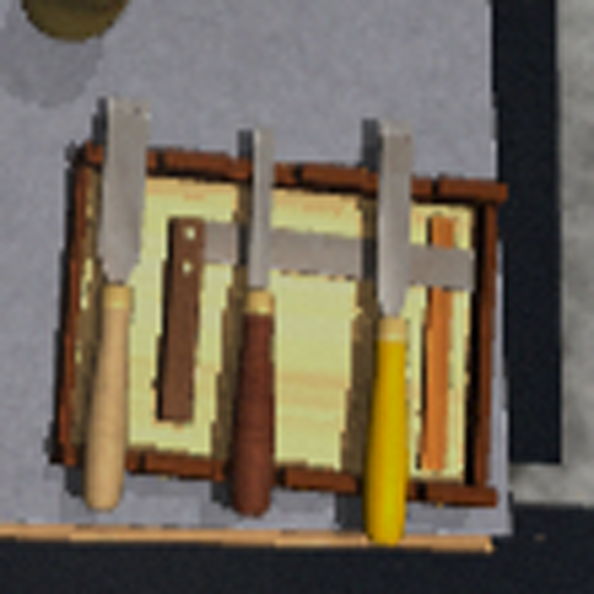

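The crop of the till shows the square's stock at (183,320) and its blade at (340,255), running right over the strip. The chisels sit at columns about 110, 255 and 390. I'll move in over the panel for a closer measurement with the wrist camera.

servo_tool(targets=[-0.038,-0.02,-0.006,0,0,-3.75,-1,-0.076,-0.04,-0.012,0,0,-7.5,-1,-0.114,-0.06,-0.018,0,0,-11.25,-1,-0.152,-0.08,-0.024,0,0,-15,-1,-0.19,-0.1,-0.03,0,0,-18.7,-1])

```text
time: 0.6
tool_pos: [0.3574, 0.4583, 0.2612]
ee_rot: [-3.141, -0.0, -3.139]
wrist_force: [0.9, 0.9, 0.3]
grip_width: 1.0
gripper_force: 0.0
```

servo_tool(targets=[-0.03,-0.032,0,0,0,0,-1,-0.06,-0.064,0,0,0,0,-1,-0.09,-0.096,0,0,0,0,-1,-0.12,-0.128,0,0,0,0,-1,-0.12,-0.14,0,0,0,0,-1])

```text
time: 1.1
tool_pos: [0.4809, 0.3138, 0.2608]
ee_rot: [-3.138, 0.002, 3.132]
wrist_force: [-0.9, -0.6, 0.5]
grip_width: 1.001
gripper_force: 0.0
```

```bash
python3 - <<'E'
from h import *
p,R,o=pose();print(p,o['ee_rot'],o['joints'],o['qvel'].round(2),o['time'])
snap("wrist","pics/w1.png")
E
```

```text
[0.48093545 0.31379    0.26076538] [-3.13843287e+00  1.81758201e-03  3.13185064e+00] [-0.7593793   0.145231    0.14842826  1.60728658 -0.01806772  1.39104346
  0.95179807] [ 0.06 -0.16 -0.    0.19 -0.03 -0.01  0.11] 1.1
```

View pics/w1.png

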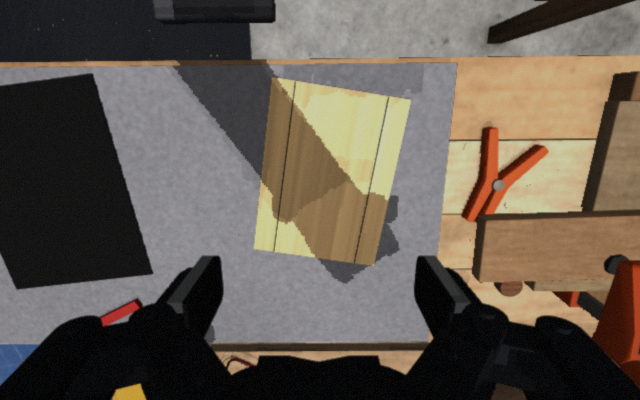

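The wrist view shows the panel with corners near (275,78), (410,100), (375,265) and (254,250). The mat's left edge runs from (93,75) to (152,272).

servo_tool(targets=[0,-0.04,0,0,0,0,-1,0,-0.09,0,0,0,0,-1,0,-0.14,0,0,0,0,-1,0,-0.19,0,0,0,0,-1,0,-0.24,0,0,0,0,-1])

```text
time: 1.65
tool_pos: [0.4755, 0.0796, 0.2612]
ee_rot: [3.141, -0.0, -3.139]
wrist_force: [0.9, -0.4, 0.0]
grip_width: 1.003
gripper_force: 0.0
```

servo_tool(targets=[0,-0.05,0,0,0,0,-1,0,-0.1,0,0,0,0,-1,0,-0.15,0,0,0,0,-1,0,-0.2,0,0,0,0,-1,0,-0.25,0,0,0,0,-1])

```text
time: 2.15
tool_pos: [0.4763, -0.1702, 0.2614]
ee_rot: [3.14, 0.001, -3.139]
wrist_force: [0.8, -0.6, 0.0]
grip_width: 1.001
gripper_force: 0.0
```

servo_tool(targets=[-0.02,-0.05,0,0,0,0,-1,-0.05,-0.1,0,0,0,0,-1,-0.05,-0.1,0,0,0,0,-1,-0.05,-0.1,0,0,0,0,-1,-0.05,-0.1,0,0,0,0,-1])

```text
time: 2.65
tool_pos: [0.5264, -0.268, 0.2607]
ee_rot: [3.14, -0.001, -3.14]
wrist_force: [0.2, -0.0, -1.0]
grip_width: 0.999
gripper_force: 0.0
```

```bash
python3 - <<'E'
from h import *
p,R,o=pose();print(p,o['ee_rot'],o['joints'],o['qvel'].round(2),o['time'])
im,i=snap("wrist","pics/w2.png");np.save("w2.npy",i)
E
```

```text
[ 0.52643008 -0.26799214  0.26073338] [ 3.13995057e+00 -1.13589351e-03 -3.13995721e+00] [-0.1887294   0.21313557  0.72137838  1.58284867 -0.14307625  1.40118082
  2.11831576] [-0.01 -0.03 -0.    0.01  0.   -0.    0.  ] 2.65
```

View pics/w2.png

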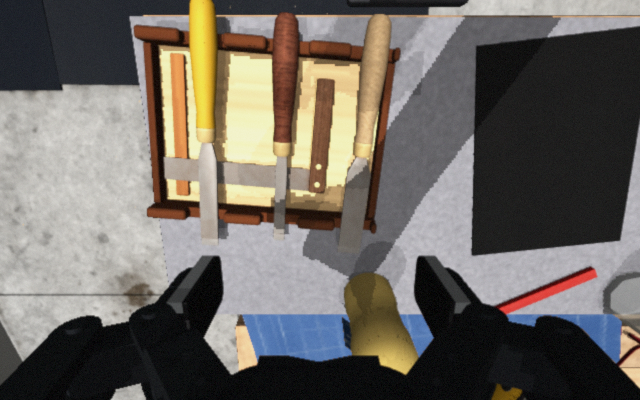

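The wrist view over the till shows the yellow, narrow and wide handles at columns about 204, 284 and 374, with blade tips at (209,237), (280,235) and (349,247). The square's stock runs from (325,82) to (316,190), and the bottle's base is near (370,275). I'll zoom in for subpixel picks.

```bash
python3 - <<'E'
from h import *
im=cv2.imread("pics/w2.png")
c=cv2.resize(im[0:256,125:425],None,fx=2.333,fy=2.333,interpolation=cv2.INTER_CUBIC)
cv2.imwrite("pics/w2c.png",c)
i=np.load("w2.npy",allow_pickle=True).item()
hsv=cv2.cvtColor(im,cv2.COLOR_BGR2HSV)
for s,r in rect((hsv[...,1]>180)&(abs(hsv[...,0].astype(int)-25)<6)&(im[...,2]>90)&(np.arange(640)<240),i,.072,300):print("yel",s,r)
# mat
m=(im.max(2)<50);m[:, :465]=0;m[270:]=0
for s,r in rect(m,i,.035,3000):print("mat",s,r)
# panel from w1: recompute with pose then is unavailable -> use top estimate
for r in (40,90,120):
    print(r,[ (c,*hsv[r,c]) for c in range(352,396,2)])
E
```

```text
yel [189   0  12 127 494] ((420.8706970214844, -385.4236145019531), (7.346285820007324, 110.89800262451172), 86.70292663574219)
yel [ 201    0   16  128 1334] ((421.4622802734375, -370.7196350097656), (12.847360610961914, 112.2989501953125), 85.84432983398438)
mat [  472    27   168   228 33428] ((505.27032470703125, -1.739105224609375), (239.002685546875, 179.8388214111328), 6.596510887145996)
40 [(352, np.uint8(126), np.uint8(9), np.uint8(146)), (354, np.uint8(120), np.uint8(9), np.uint8(146)), (356, np.uint8(130), np.uint8(5), np.uint8(147)), (358, np.uint8(125), np.uint8(10), np.uint8(149)), (360, np.uint8(120), np.uint8(7), np.uint8(144)), (362, np.uint8(135), np.uint8(11), np.uint8(144)), (364, np.uint8(15), np.uint8(57), np.uint8(89)), (366, np.uint8(16), np.uint8(101), np.uint8(129)), (368, np.uint8(16), np.uint8(102), np.uint8(155)), (370, np.uint8(17), np.uint8(107), np.uint8(171)), (372, np.uint8(17), np.uint8(100), np.uint8(181)), (374, np.uint8(16), np.uint8(103), np.uint8(196)), (376, np.uint8(17), np.uint8(98), np.uint8(213)), (378, np.uint8(18), np.uint8(95), np.uint8
[... 1940 characters left out ...]
68, np.uint8(19), np.uint8(86), np.uint8(233)), (370, np.uint8(17), np.uint8(93), np.uint8(222)), (372, np.uint8(18), np.uint8(95), np.uint8(199)), (374, np.uint8(17), np.uint8(104), np.uint8(167)), (376, np.uint8(24), np.uint8(88), np.uint8(206)), (378, np.uint8(19), np.uint8(123), np.uint8(58)), (380, np.uint8(9), np.uint8(182), np.uint8(73)), (382, np.uint8(10), np.uint8(173), np.uint8(127)), (384, np.uint8(10), np.uint8(176), np.uint8(126)), (386, np.uint8(9), np.uint8(158), np.uint8(118)), (388, np.uint8(150), np.uint8(7), np.uint8(173)), (390, np.uint8(132), np.uint8(7), np.uint8(192)), (392, np.uint8(130), np.uint8(9), np.uint8(175)), (394, np.uint8(129), np.uint8(14), np.uint8(129))]
```

View pics/w2c.png

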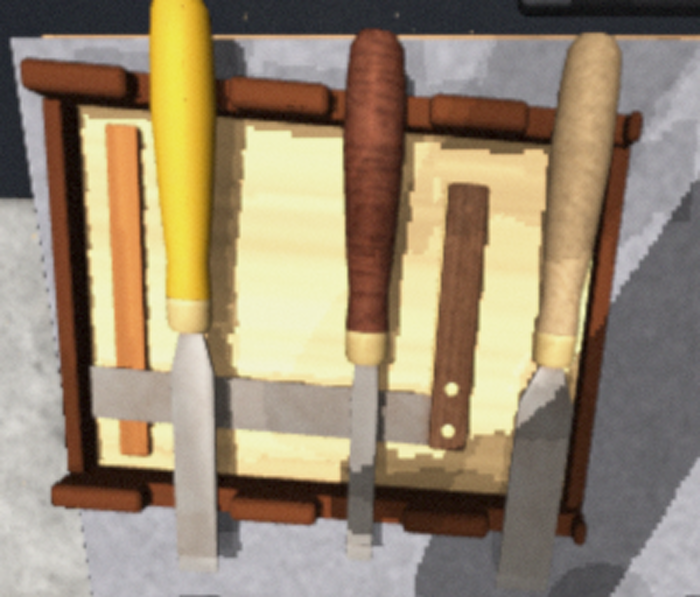

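The crop gives the picks I need: ferrule ends at (190,330), (366,363) and (553,365), tips at (199,570), (359,557) and (522,590), and stock corners (447,184), (489,186), (465,449) and (429,446).

```bash
python3 - <<'E'
from h import *
i=np.load("w2.npy",allow_pickle=True).item()
f=lambda u,z: ray(i,np.array(u,float)/2.3333+[125,0],z)[:,:2]*1000
for n,pts,xf in(("yel",[(182,100),(190,330),(199,570)],19),("nar",[(375,100),(366,363),(359,557)],30),("wid",[(586,110),(553,365),(522,590)],21)):
    a=f(pts[0],.072)[0];b=f(pts[1],.072)[0];c=f(pts[2],.0635)[0]
    d=c-a;yaw=np.arctan2(d[1],d[0]);u=d/np.hypot(*d)
    print(n,"yaw",np.degrees(yaw).round(2),"ferr",b.round(1),"tip",c.round(1),"len",np.hypot(*(c-b)).round(1),"origin",(b-xf*u).round(1))
s=f([(447,184),(489,186),(465,449),(429,446)],.054);print(s.round(1),"stock c",s.mean(0).round(1),np.degrees(np.arctan2(*(s[2]+s[3]-s[0]-s[1])[::-1])))
print("blade end",f([(91,368),(93,415)],.047).round(1))
print("till z73 corners",f([(22,60),(22,90),(640,112),(638,142),(585,516),(583,545),(55,480),(55,508)],.073).round(1))
print("bottle",ray(i,[(370,272)],.032)*1000)
b=cv2.imread("pics/top0.png");t=camera_info("top")
print("bottle/jar top",ray(t,[(403,154)],.23),ray(t,[(288,154)],.144))
E
```

```text
yel yaw -4.14 ferr [ 491.4 -380.3] tip [ 608.  -389.8] len 116.9 origin [ 472.5 -378.9]
nar yaw -3.94 ferr [ 505.6 -304.7] tip [ 601.  -311.8] len 95.7 origin [ 475.7 -302.7]
wid yaw -4.98 ferr [ 506.3 -222.9] tip [ 618.4 -232.5] len 112.5 origin [ 485.4 -221.1]
[[ 430.8 -269.4]
 [ 431.6 -251.3]
 [ 549.4 -260.8]
 [ 548.  -277.9]] stock c [ 489.9 -264.9] -4.381994941424403
blade end [[ 512.1 -436.9]
 [ 534.7 -439. ]]
till z73 corners [[ 386.8 -435.6]
 [ 397.5 -437.3]
 [ 404.9 -192.5]
 [ 416.  -192.5]
 [ 576.2 -205.5]
 [ 590.7 -205.6]
 [ 559.2 -447.9]
 [ 572.7 -449.8]]
bottle [[ 660.27222498 -201.39879401   32.        ]]
bottle/jar top [[ 0.6785473  -0.19724317  0.23      ]] [[0.69574569 0.13128182 0.144     ]]
```

```bash
python3 - <<'E'
from h import *
i=np.load("w2.npy",allow_pickle=True).item();print("cam",-i['R'].T@i['t'])
f=lambda u,z: ray(i,np.array(u,float)/2.3333+[125,0],z)[:,:2]*1000
print("butts wid,nar",f([(597,33),(377,30)],.072).round(1), "tips",f([(522,590),(359,557),(199,570)],.062).round(1))
print("ferrule back edge y,n,w", f([(188,302),(367,334),(556,335)],.080).round(1))
t=camera_info("top"); g=lambda u,z: ray(t,np.array(u,float)/5.4+[380,170],z)[:,:2]*1000
print("top tips w n y",g([(128,98),(262,130),(394,122)],.063).round(1),"butts",g([(102,510),(250,515),(385,542)],.072).round(1),"ferr",g([(117,285),(259,291),(392,319)],.08).round(1))
E
```

```text
cam [ 0.45329882 -0.2680649   0.40488546]
butts wid,nar [[ 376.6 -211. ]
 [ 375.8 -296.6]] tips [[ 619.1 -232.4]
 [ 601.7 -312. ]
 [ 608.6 -390.3]]
ferrule back edge y,n,w [[ 478.9 -377.3]
 [ 492.  -303. ]
 [ 492.3 -223.3]]
top tips w n y [[ 615.7 -232.5]
 [ 598.4 -310.9]
 [ 605.1 -388.5]] butts [[ 376.2 -213.5]
 [ 375.5 -296.9]
 [ 362.4 -372.6]] ferr [[ 503.1 -221.6]
 [ 501.7 -302.6]
 [ 487.5 -377.9]]
```

Reconciling the views, the origins are wide (468,-220), narrow (460,-302) and yellow (456,-379) mm, with yaw about -4.3°. The mat is at (505,-1), yaw 6.5°. I'll pick the wide chisel first.

servo_tool(targets=[0.012,0.01,0.032,0,0,0.9,-0.1,0.024,0.02,0.064,0,0,1.8,-0.1,0.036,0.03,0.096,0,0,2.7,-0.1,0.048,0.04,0.128,0,0,3.6,-0.1,0.058,0.048,0.155,0,0,4.5,-0.1])

```text
time: 3.2
tool_pos: [0.4673, -0.2186, 0.1052]
ee_rot: [3.139, 0.0, 3.066]
wrist_force: [0.1, 0.3, -0.1]
grip_width: 0.551
gripper_force: 0.0
```

servo_tool(targets=[0,0,0.006,0,0,0,-0.1,0,0,0.012,0,0,0,-0.1,0,0,0.012,0,0,0,-0.1,0,0,0.012,0,0,0,-0.1,0,0,0.012,0,0,0,-0.1])

```text
time: 3.7
tool_pos: [0.4694, -0.2227, 0.0955]
ee_rot: [-3.141, 0.002, 3.063]
wrist_force: [0.2, -0.3, 0.1]
grip_width: 0.545
gripper_force: 0.0
```

```bash
python3 - <<'E'
from h import *
p,R,o=pose();print(p,np.degrees(o['ee_rot']),o['joints'],o['qvel'].round(2),o['time'],o['grip_width'])
snap("wrist","pics/w3.png")
E
```

```text
[ 0.46937321 -0.22274704  0.0954633 ] [-1.79970666e+02  1.21743697e-01  1.75468326e+02] [-0.24668994  0.18109681  0.70004356  1.95678817 -0.13469821  1.04743554
  2.00431878] [ 0.    0.   -0.    0.01  0.   -0.    0.  ] 3.7 0.545388394294348
```

View pics/w3.png

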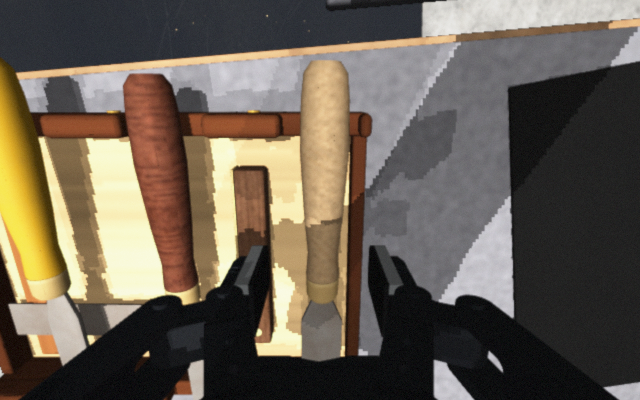

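The wrist view shows the wide handle at column 323, between the fingers (262 to 375, midpoint 318). I'll shift about 2 mm in +y, go down and close.

servo_tool(targets=[0,0.002,0.01,0,0,0,-0.1,0,0.002,0.02,0,0,0,-0.1,0,0.002,0.03,0,0,0,-0.1,0,0.002,0.034,0,0,0,-0.1,0,0.002,0.034,0,0,0,-0.1])

```text
time: 4.25
tool_pos: [0.4675, -0.22, 0.0591]
ee_rot: [3.142, -0.002, 3.062]
wrist_force: [-0.3, -0.3, 0.5]
grip_width: 0.55
gripper_force: 0.0
```

servo_tool(targets=[0,0,0,0,0,0,0.3,0,0,0,0,0,0,0.5,0,0,0,0,0,0,0.8,0,0,0,0,0,0,1,0,0,0,0,0,0,1])

```text
time: 4.75
tool_pos: [0.4688, -0.2204, 0.0609]
ee_rot: [-3.141, 0.001, 3.063]
wrist_force: [-0.2, -0.4, 3.2]
grip_width: 0.23
gripper_force: 59.4
```

servo_tool(targets=[0,0,0,0,0,0,1,0,0,0,0,0,0,1,0,0,0,0,0,0,1,0,0,-0.01,0,0,0,1,0,0,-0.02,0,0,0,1])

```text
time: 5.25
tool_pos: [0.4677, -0.2198, 0.0803]
ee_rot: [3.141, -0.002, 3.063]
wrist_force: [1.1, 0.4, -2.0]
grip_width: 0.233
gripper_force: 58.8
```

servo_tool(targets=[0,0.02,-0.04,0,0,-2.2,1,0.004,0.065,-0.05,0,0,-4.4,1,0.008,0.11,-0.05,0,0,-6.6,1,0.012,0.155,-0.05,0,0,-8.8,1,0.014,0.2,-0.05,0,0,-11,1])

```text
time: 5.75
tool_pos: [0.4698, -0.0179, 0.1311]
ee_rot: [3.141, 0.001, -3.027]
wrist_force: [2.3, -0.2, -1.7]
grip_width: 0.231
gripper_force: 59.4
```

servo_tool(targets=[-0.005,0.035,0,0,0,0,1,-0.01,0.07,0.02,0,0,0,1,-0.01,0.07,0.055,0,0,0,1,-0.01,0.07,0.08,0,0,0,1,-0.01,0.07,0.08,0,0,0,1])

```text
time: 6.25
tool_pos: [0.469, 0.0507, 0.0475]
ee_rot: [-3.14, -0.007, -3.028]
wrist_force: [-0.2, -0.0, -2.2]
grip_width: 0.234
gripper_force: 59.2
```

```bash
python3 - <<'E'
from h import *
for k in range(4):
    p,R,o=pose();print(p,np.degrees(o['ee_rot']),o['qvel'].round(2),o['time'],o['grip_width'])
    snap("wrist","pics/w4.png")
E
```

```text
[0.46895003 0.05074401 0.04754632] [-179.91428087   -0.40949679 -173.4773994 ] [ 0.01 -0.05  0.01 -0.06  0.02  0.04 -0.02] 6.25 0.23391836685404443
[0.4707748  0.05069875 0.04948385] [-179.94695506   -0.20512061 -173.52227049] [ 0.01 -0.04  0.01 -0.05  0.    0.   -0.  ] 6.3 0.2352882019273712
[0.47237531 0.05079771 0.05089492] [-1.79982995e+02 -8.85169560e-03 -1.73546331e+02] [ 0.   -0.02  0.   -0.03 -0.   -0.01  0.  ] 6.35 0.23134933522986226
[0.47329836 0.05091818 0.05170103] [ 1.79988086e+02  1.13509075e-01 -1.73554784e+02] [ 0.   -0.01  0.   -0.01  0.   -0.01  0.  ] 6.4 0.23115849567441982
```

View pics/w4.png

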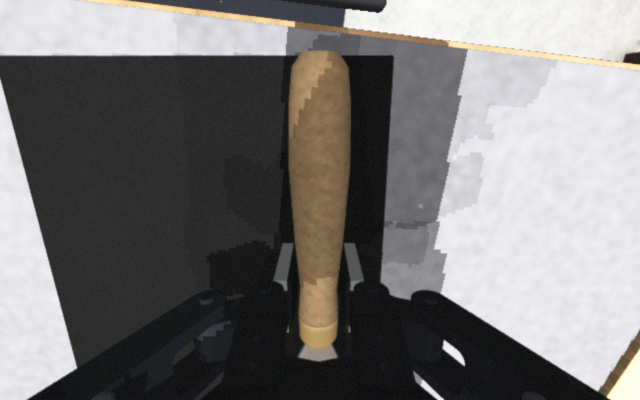

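The wrist view shows the wide handle at column 320 over the mat, its butt level with the mat's near edge at about row 56. Next I lower, release and rise.

servo_tool(targets=[0,0,0.006,0,0,0,1,0,0,0.012,0,0,0,1,0,0,0.015,0,0,0,1,0,0,0.015,0,0,0,1,0,0,0.015,0,0,0,1])

```text
time: 6.95
tool_pos: [0.4723, 0.051, 0.0357]
ee_rot: [3.141, -0.0, -3.029]
wrist_force: [-2.1, -0.9, 4.4]
grip_width: 0.235
gripper_force: 60.1
```

servo_tool(targets=[0,0,0,0,0,0,1,0,0,0,0,0,0,0.6,0,0,0,0,0,0,0.4,0,0,0,0,0,0,0.2,0,0,0,0,0,0,0])

```text
time: 7.45
tool_pos: [0.4725, 0.0511, 0.0352]
ee_rot: [-3.142, 0.0, -3.028]
wrist_force: [-0.4, -0.5, -0.0]
grip_width: 0.5
gripper_force: 0.0
```

servo_tool(targets=[0,0,0,0,0,0,-0.1,0,0,-0.02,0,0,0,-0.1,0,0,-0.06,0,0,0,-0.1,0,0,-0.09,0,0,0,-0.1,0,0,-0.09,0,0,0,-0.1])

```text
time: 7.95
tool_pos: [0.4756, 0.0516, 0.1296]
ee_rot: [3.14, 0.008, -3.029]
wrist_force: [0.5, 0.9, -0.4]
grip_width: 0.55
gripper_force: 0.0
```

servo_tool(targets=[0.007,-0.046,0,0,0,2.1,-0.1,0.014,-0.092,0,0,0,4.2,-0.1,0.021,-0.138,0,0,0,6.3,-0.1,0.028,-0.184,0,0,0,8.4,-0.1,0.035,-0.232,0,0,0,10.5,-0.1])

```text
time: 8.45
tool_pos: [0.463, -0.1847, 0.1247]
ee_rot: [3.141, -0.0, 3.071]
wrist_force: [0.5, -0.5, -0.2]
grip_width: 0.549
gripper_force: 0.0
```

servo_tool(targets=[-0.001,-0.04,0,0,0,0,-0.1,-0.003,-0.08,0,0,0,0,-0.1,-0.004,-0.1185,0.01,0,0,0,-0.1,-0.004,-0.1185,0.03,0,0,0,-0.1,-0.004,-0.1185,0.03,0,0,0,-0.1])

```text
time: 8.95
tool_pos: [0.4567, -0.302, 0.0922]
ee_rot: [3.141, -0.006, 3.069]
wrist_force: [0.1, 1.0, 0.4]
grip_width: 0.55
gripper_force: 0.0
```

```bash
cat > look.py <<'E'
from h import *
import sys
for k in range(6): read_camera("side") if k<5 else None
p,R,o=pose();print((p*1000).round(1),np.degrees(o['ee_rot']).round(2),o['time'],"j",o['joints'].round(2),o['grip_width'].round(3))
im,i=snap("wrist",sys.argv[1])
# finger-centre vs object: print bright/hue transitions on row r
E
python3 look.py pics/w5.png; python3 - <<'E'
import sys;sys.path.insert(0,'.')
from h import *
im=cv2.imread("pics/w5.png");h=cv2.cvtColor(im,cv2.COLOR_BGR2HSV)
for r in(150,200,240):print(r,[(c,int(h[r,c,0]),int(h[r,c,1]),int(h[r,c,2])) for c in range(270,370,4)])
E
```

```text
Traceback (most recent call last):
  File "look.py", line 4, in <module>
    p,R,o=pose();print((p*1000).round(1),np.degrees(o['ee_rot']).round(2),o['time'],"j",o['joints'].round(2),o['grip_width'].round(3))
                                                                                                             ^^^^^^^^^^^^^^^^^^^^^
AttributeError: 'float' object has no attribute 'round'
[ WARN:0@0.021] global loadsave.cpp:275 findDecoder imread_('pics/w5.png'): can't open/read file: check file path/integrity
Traceback (most recent call last):
cv2.error: OpenCV(4.12.0) /io/opencv/modules/imgproc/src/color.cpp:199: error: (-215:Assertion failed) !_src.empty() in function 'cvtColor'
```

```bash
sed -i "s/,o\['grip_width'\].round(3)//" look.py; python3 look.py pics/w5.png; python3 - <<'E'
from h import *
im=cv2.imread("pics/w5.png");h=cv2.cvtColor(im,cv2.COLOR_BGR2HSV)
for r in(150,200,240):
    m=(h[r,:,2]<140)&(h[r,:,1]>90); c=np.where(m[270:375])[0]+270; print(r,c.min(),c.max(),len(c))
E
```

```text
[ 459.8 -301.6   95.8] [1.7999e+02 6.0000e-02 1.7602e+02] 9.45 j [-0.14  0.27  0.77  1.89 -0.21  1.07  2.22]
150 294 341 47
200 296 374 51
240 299 374 51
```

View pics/w5.png

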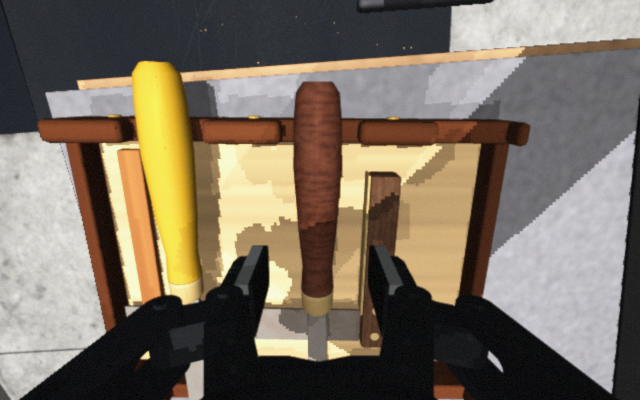

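The narrow handle is centred at column 317 between the fingers (268 and 368). Down, close, lift.

servo_tool(targets=[0,0,0.012,0,0,0,-0.1,0,0,0.024,0,0,0,0.1,0,0,0.035,0,0,0,0.1,0,0,0.035,0,0,0,0.1,0,0,0.035,0,0,0,0.1])

```text
time: 10.0
tool_pos: [0.4588, -0.3019, 0.0596]
ee_rot: [3.142, -0.001, 3.071]
wrist_force: [0.1, 0.3, 0.5]
grip_width: 0.454
gripper_force: 0.0
```

servo_tool(targets=[0,0,0,0,0,0,0.3,0,0,0,0,0,0,0.6,0,0,0,0,0,0,1,0,0,0,0,0,0,1,0,0,0,0,0,0,1])

```text
time: 10.5
tool_pos: [0.4598, -0.3023, 0.0609]
ee_rot: [-3.141, 0.001, 3.071]
wrist_force: [-0.4, 0.1, 2.5]
grip_width: 0.236
gripper_force: 59.7
```

servo_tool(targets=[0,0,0,0,0,0,1,0,0,-0.015,0,0,0,1,0,0,-0.035,0,0,0,1,0,0,-0.06,0,0,0,1,0,0,-0.06,0,0,0,1])

```text
time: 11.0
tool_pos: [0.461, -0.3031, 0.1236]
ee_rot: [-3.14, 0.005, 3.071]
wrist_force: [1.8, -0.1, -1.3]
grip_width: 0.238
gripper_force: 59.2
```

servo_tool(targets=[0,0.046,0,0,0,-2.1,1,0.001,0.092,0,0,0,-4.2,1,0.001,0.138,0,0,0,-6.3,1,0.002,0.184,0,0,0,-8.4,1,0.002,0.23,0,0,0,-10.5,1])

```text
time: 11.5
tool_pos: [0.4724, -0.0703, 0.1197]
ee_rot: [3.141, -0.001, -3.027]
wrist_force: [1.9, 0.4, -0.8]
grip_width: 0.23
gripper_force: 59.3
```

servo_tool(targets=[-0.006,0.035,0,0,0,0,1,-0.012,0.0675,0.01,0,0,0,1,-0.012,0.0675,0.04,0,0,0,1,-0.012,0.0675,0.07,0,0,0,1,-0.012,0.0675,0.07,0,0,0,1])

```text
time: 12.0
tool_pos: [0.4733, -0.0039, 0.0463]
ee_rot: [-3.141, -0.009, -3.028]
wrist_force: [0.5, -0.3, -1.8]
grip_width: 0.235
gripper_force: 59.3
```

servo_tool(targets=[0,0,0,0,0,0,1,0,0,0.005,0,0,0,1,0,0,0.01,0,0,0,1,0,0,0.013,0,0,0,1,0,0,0.013,0,0,0,1])

```text
time: 12.5
tool_pos: [0.4776, -0.004, 0.0372]
ee_rot: [3.141, -0.0, -3.029]
wrist_force: [-0.3, 1.2, -1.6]
grip_width: 0.233
gripper_force: 59.3
```

servo_tool(targets=[0,0,0.001,0,0,0,1,0,0,0.001,0,0,0,1,0,0,0.001,0,0,0,0.6,0,0,0.001,0,0,0,0.3,0,0,0.001,0,0,0,0])

```text
time: 13.0
tool_pos: [0.4782, -0.0039, 0.0366]
ee_rot: [3.142, 0.001, -3.028]
wrist_force: [0.6, -0.1, 0.2]
grip_width: 0.491
gripper_force: 0.0
```

servo_tool(targets=[0,0,0,0,0,0,-0.1,0,0,-0.02,0,0,0,-0.1,0,0,-0.06,0,0,0,-0.1,0,0,-0.09,0,0,0,-0.1,0,0,-0.09,0,0,0,-0.1])

```text
time: 13.5
tool_pos: [0.4811, -0.0037, 0.1307]
ee_rot: [3.14, 0.009, -3.029]
wrist_force: [-0.4, -0.8, 0.3]
grip_width: 0.55
gripper_force: 0.0
```

servo_tool(targets=[0.008,-0.0465,0,0,0,2.1,-0.1,0.016,-0.093,0,0,0,4.2,-0.1,0.024,-0.1395,0,0,0,6.3,-0.1,0.032,-0.186,0,0,0,8.4,-0.1,0.04,-0.2325,0,0,0,10.5,-0.1])

```text
time: 14.0
tool_pos: [0.4637, -0.241, 0.1259]
ee_rot: [3.141, 0.0, 3.07]
wrist_force: [1.2, -0.1, -0.7]
grip_width: 0.552
gripper_force: 0.0
```

servo_tool(targets=[0,-0.045,0,0,0,0,-0.1,-0.001,-0.09,0,0,0,0,-0.1,-0.001,-0.135,0.01,0,0,0,-0.1,-0.001,-0.14,0.03,0,0,0,-0.1,-0.001,-0.14,0.03,0,0,0,-0.1])

```text
time: 14.5
tool_pos: [0.4525, -0.3798, 0.0931]
ee_rot: [3.14, -0.006, 3.067]
wrist_force: [0.5, 1.5, -1.6]
grip_width: 0.551
gripper_force: 0.0
```

```bash
python3 look.py pics/w6.png; python3 - <<'E'
from h import *
im=cv2.imread("pics/w6.png");h=cv2.cvtColor(im,cv2.COLOR_BGR2HSV)
for r in(150,200,240):
    m=(h[r,:,1]>200)&(h[r,:,0]>20); c=np.where(m[270:375])[0]+270; print(r,c.min(),c.max(),len(c))
E
```

```text
[ 456.7 -378.    97. ] [1.7997e+02 9.0000e-02 1.7611e+02] 14.75 j [-0.02  0.38  0.8   1.78 -0.31  1.11  2.4 ]
150 296 341 17
200 299 335 11
240 303 332 9
```

servo_tool(targets=[0,0,0.012,0,0,0,-0.1,0,0,0.024,0,0,0,0.1,0,0,0.0365,0,0,0,0.1,0,0,0.0365,0,0,0,0.1,0,0,0.0365,0,0,0,0.1])

```text
time: 15.3
tool_pos: [0.455, -0.379, 0.0591]
ee_rot: [3.141, -0.001, 3.071]
wrist_force: [0.3, -0.5, 0.3]
grip_width: 0.446
gripper_force: 0.0
```

servo_tool(targets=[0,0,0,0,0,0,0.3,0,0,0,0,0,0,0.6,0,0,0,0,0,0,1,0,0,0,0,0,0,1,0,0,0,0,0,0,1])

```text
time: 15.8
tool_pos: [0.4558, -0.3797, 0.0604]
ee_rot: [-3.141, 0.001, 3.071]
wrist_force: [-0.6, -0.3, 3.2]
grip_width: 0.232
gripper_force: 59.8
```

servo_tool(targets=[0,0,0,0,0,0,1,0,0,-0.015,0,0,0,1,0,0,-0.035,0,0,0,1,0,0,-0.06,0,0,0,1,0,0,-0.06,0,0,0,1])

```text
time: 16.3
tool_pos: [0.4569, -0.3806, 0.1232]
ee_rot: [-3.139, 0.005, 3.071]
wrist_force: [0.1, 0.2, -2.0]
grip_width: 0.235
gripper_force: 59.3
```

servo_tool(targets=[0,0.046,0,0,0,-2.1,1,-0.001,0.092,0,0,0,-4.2,1,-0.002,0.138,0,0,0,-6.3,1,-0.003,0.184,0,0,0,-8.4,1,-0.004,0.23,0,0,0,-10.5,1])

```text
time: 16.8
tool_pos: [0.4747, -0.1478, 0.1191]
ee_rot: [3.141, -0.001, -3.027]
wrist_force: [0.7, -0.4, -1.8]
grip_width: 0.235
gripper_force: 59.5
```

servo_tool(targets=[-0.009,0.044,0,0,0,0,1,-0.018,0.0885,0,0,0,0,1,-0.018,0.0885,0.035,0,0,0,1,-0.018,0.0885,0.07,0,0,0,1,-0.018,0.0885,0.07,0,0,0,1])

```text
time: 17.3
tool_pos: [0.4785, -0.0594, 0.0454]
ee_rot: [3.141, -0.011, -3.028]
wrist_force: [-0.9, -0.0, -1.7]
grip_width: 0.236
gripper_force: 59.5
```

servo_tool(targets=[0,0,0,0,0,0,1,0,0,0.005,0,0,0,1,0,0,0.01,0,0,0,1,0,0,0.0135,0,0,0,1,0,0,0.0135,0,0,0,1])

```text
time: 17.8
tool_pos: [0.4834, -0.0601, 0.0363]
ee_rot: [3.141, -0.0, -3.029]
wrist_force: [-0.3, -0.2, -1.8]
grip_width: 0.234
gripper_force: 59.5
```

servo_tool(targets=[0,0,0.001,0,0,0,1,0,0,0.001,0,0,0,1,0,0,0.001,0,0,0,0.6,0,0,0.001,0,0,0,0.3,0,0,0.001,0,0,0,0])

```text
time: 18.3
tool_pos: [0.4839, -0.06, 0.0356]
ee_rot: [3.142, 0.001, -3.029]
wrist_force: [-0.1, -0.1, 0.1]
grip_width: 0.492
gripper_force: 0.0
```

servo_tool(targets=[0,0,0,0,0,0,-0.1,0,0,-0.02,0,0,0,-0.1,0,0,-0.06,0,0,0,-0.1,0,0,-0.09,0,0,0,-0.1,0,0,-0.09,0,0,0,-0.1])

```text
time: 18.8
tool_pos: [0.4868, -0.0603, 0.1296]
ee_rot: [3.141, 0.009, -3.029]
wrist_force: [0.3, -0.3, 1.2]
grip_width: 0.549
gripper_force: 0.0
```

servo_tool(targets=[0.0025,-0.041,0,0,0,2.2,-0.1,0.005,-0.082,0,0,0,4.4,-0.1,0.0075,-0.123,0,0,0,6.6,-0.1,0.01,-0.164,0,0,0,8.8,-0.1,0.0125,-0.205,0,0,0,10.9,-0.1])

```text
time: 19.3
tool_pos: [0.4939, -0.2664, 0.1247]
ee_rot: [3.141, -0.0, 3.063]
wrist_force: [1.8, 0.7, -0.5]
grip_width: 0.548
gripper_force: 0.0
```

servo_tool(targets=[0,0,0.015,0,0,0,0,0,0,0.03,0,0,0,0,0,0,0.03,0,0,0,0,0,0,0.03,0,0,0,0,0,0,0.03,0,0,0,0])

```text
time: 19.8
tool_pos: [0.4948, -0.2639, 0.0956]
ee_rot: [3.141, 0.001, 3.067]
wrist_force: [0.2, 0.7, 0.9]
grip_width: 0.498
gripper_force: 0.0
```

```bash
python3 look.py pics/w7.png
```

```text
[ 494.6 -264.9   95.8] [1.7999e+02 6.0000e-02 1.7561e+02] 20.05 j [-0.24  0.3   0.8   1.86 -0.25  1.08  2.15]
```

View pics/w7.png

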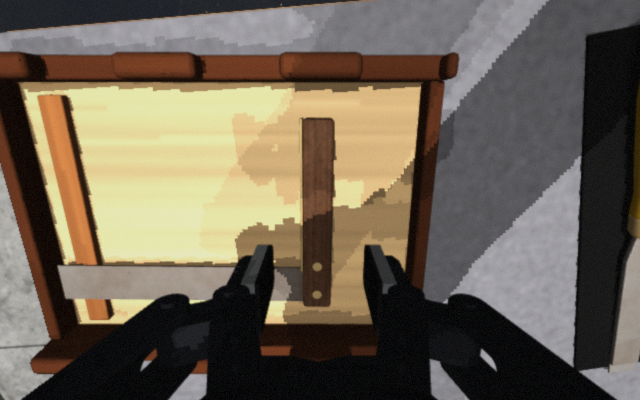

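The stock is centred at column 317 and runs from row 118 to row 305, with the blade to the left at rows 265 to 300. The left finger is clear of the blade. I'll work out the grip offset along the stock and fix the panel's edge from the earlier view.

```bash
python3 - <<'E'
from h import *
w=camera_info("wrist");s=ray(w,[(302,118),(334,118),(303,305),(330,305)],.054)[:,:2]*1000
a=(s[0]+s[1])/2;b=(s[2]+s[3])/2;print(s.round(1),a,b,np.hypot(*(b-a)),"c",(a+b)/2,np.degrees(np.arctan2(*(b-a)[::-1])))
# panel from w1: camera pose at that time (from pose+fixed mount)
p=np.array([0.48093545,0.31379,0.26076538]);R=Ro.from_euler('xyz',[-3.13843287,1.81758201e-03,3.13185064]).as_matrix()
q=pose();M=q[1].as_matrix();Rc=w['R']@M;off=M.T@(-w['R'].T@w['t']-q[0])
i=dict(w);i['R']=Rc@R.T;i['t']=-i['R']@(p+R@off)
c=[(275,78),(410,100),(375,265),(254,250)]
P=ray(i,c,.038)[:,:2]*1000;print("panel",P.round(1),P.mean(0))
for A,B in((1,2),(0,3)):print(np.degrees(np.arctan2(*(P[B]-P[A])[::-1])))
im=cv2.imread("pics/w1.png");h=cv2.cvtColor(im,cv2.COLOR_BGR2HSV)
m=(h[...,1]>60)&(abs(h[...,0].astype(int)-24)<12);m[:70]=0;m[:,:240]=0;m[:,425:]=0;m[280:]=0
for s,r in rect(m,i,.038,2000):print(s,r)
E
```

```text
[[ 429.3 -268.8]
 [ 430.7 -251.2]
 [ 548.  -278.9]
 [ 549.4 -261.3]] [ 430.01490092 -260.0176501 ] [ 548.67982    -270.11081602] 119.09338781001964 c [ 489.34736046 -265.06423306] -4.86164968167015
panel [[383.7 268.6]
 [407.2 412.1]
 [603.2 382.6]
 [581.7 233.4]] [493.95621711 324.15706651]
-8.542166150991688
-10.082842144108406
[  254    77   157   189 21318] ((493.11260986328125, 322.64447021484375), (150.8785858154297, 200.88446044921875), 80.63733673095703)
```

servo_tool(targets=[0,0,0.015,0,0,0,0,0,0,0.03,0,0,0,0,0,0,0.045,0,0,0,0,0,0,0.054,0,0,0,0,0,0,0.054,0,0,0,0])

```text
time: 20.6
tool_pos: [0.4926, -0.2646, 0.0391]
ee_rot: [3.141, -0.004, 3.064]
wrist_force: [0.5, 0.6, 0.2]
grip_width: 0.495
gripper_force: 0.0
```

servo_tool(targets=[0,0,0,0,0,0,0,0,0,0,0,0,0,0.4,0,0,0,0,0,0,0.7,0,0,0,0,0,0,1,0,0,0,0,0,0,1])

```text
time: 21.1
tool_pos: [0.4948, -0.2656, 0.0422]
ee_rot: [-3.141, 0.002, 3.064]
wrist_force: [-1.1, -0.1, 4.9]
grip_width: 0.188
gripper_force: 60.3
```

servo_tool(targets=[0,0,0,0,0,0,1,0,0,-0.015,0,0,0,1,0,0,-0.035,0,0,0,1,0,0,-0.07,0,0,0,1,0,0,-0.1,0,0,0,1])

```text
time: 21.6
tool_pos: [0.4936, -0.265, 0.1426]
ee_rot: [3.141, -0.001, 3.064]
wrist_force: [0.6, 0.7, -1.8]
grip_width: 0.187
gripper_force: 59.4
```

servo_tool(targets=[0.002,0.04,0,0,0,0,1,0.004,0.085,0,0,0,0,1,0.007,0.133,0,0,0,0,1,0.009,0.18,0,0,0,0,1,0.011,0.228,0,0,0,0,1])

```text
time: 22.1
tool_pos: [0.5001, -0.0352, 0.1418]
ee_rot: [3.141, 0.0, 3.064]
wrist_force: [1.7, 0.5, -2.3]
grip_width: 0.187
gripper_force: 59.4
```

servo_tool(targets=[0.002,0.046,0,0,0,0,1,0.004,0.092,0,0,0,0,1,0.007,0.138,0,0,0,0,1,0.009,0.184,0,0,0,0,1,0.011,0.228,0,0,0,0,1])

```text
time: 22.6
tool_pos: [0.5067, 0.1931, 0.1417]
ee_rot: [3.141, -0.0, 3.065]
wrist_force: [1.4, 0.0, -2.6]
grip_width: 0.19
gripper_force: 59.4
```

servo_tool(targets=[0.002,0.046,0,0,0,1,1,0.004,0.092,0,0,0,2,1,0.007,0.138,0,0,0,3,1,0.009,0.184,0,0,0,4,1,0.011,0.226,0,0,0,5,1])

```text
time: 23.1
tool_pos: [0.5129, 0.4195, 0.1413]
ee_rot: [-3.141, -0.0, 2.977]
wrist_force: [1.3, 0.4, -2.5]
grip_width: 0.193
gripper_force: 59.4
```

```bash
python3 look.py pics/w8.png; python3 - <<'E'
from h import *
cv2.imwrite("pics/top8.png",cv2.resize(read_camera("top")[150:275,180:380,::-1],None,fx=3.5,fy=3.5,interpolation=cv2.INTER_CUBIC))
E
```

```text
[513.7 416.4 140.9] [-179.88    0.    170.59] 23.35 j [-1.03  0.41  0.4   1.55 -0.17  1.22  0.8 ]
```

View pics/w8.png

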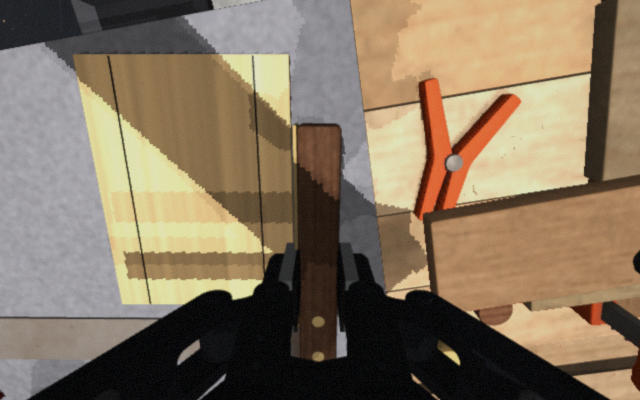

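The square is held straight, with its stock at columns 297 to 340. The panel's near edge is level at row 55 from (75,55) to (289,55), so the yaw matches. I'll refine the left edge.

```bash
python3 - <<'E'
from h import *
w=camera_info("wrist");im=cv2.imread("pics/w8.png");h=cv2.cvtColor(im,cv2.COLOR_BGR2HSV)
m=(h[...,1]>60)&(abs(h[...,0].astype(int)-24)<12)
E=[(np.where(m[r,200:296])[0].max()+200.5,r) for r in range(62,118,5)]
L=[(np.where(m[r,60:200])[0].min()+59.5,r) for r in range(62,240,10)]
N=[(c,np.where(m[40:80,c])[0].min()+39.5) for c in range(90,285,10)]
for n,X in(("left",E),("right",L),("near",N)):
    P=ray(w,X,.038)[:,:2]*1000
    vx,vy,x0,y0=cv2.fitLine(P.astype(np.float32),cv2.DIST_HUBER,0,.01,.01).ravel()
    print(n,np.degrees(np.arctan2(vy,vx))%180,x0,y0)
p,R,o=pose();print("px",E[0],E[-1])
print("board left edge",ray(w,[(365,120),(382,250)],.032)*1000,"pincers",ray(w,[(420,215),(440,205)],.01)*1000)
E
```

```text
Traceback (most recent call last):
ValueError: zero-size array to reduction operation minimum which has no identity
```

```bash
python3 - <<'E'
from h import *
w=camera_info("wrist");im=cv2.imread("pics/w8.png");h=cv2.cvtColor(im,cv2.COLOR_BGR2HSV)
m=(h[...,1]>60)&(abs(h[...,0].astype(int)-24)<12)
f=lambda a,fn:fn(np.where(a)[0]) if a.any() else np.nan
E=[(f(m[r,200:296],np.max)+200.5,r) for r in range(62,118,5)]
L=[(f(m[r,60:200],np.min)+59.5,r) for r in range(62,240,10)]
N=[(c,f(m[40:80,c],np.min)+39.5) for c in range(90,285,10)]
for n,X in(("left",E),("right",L),("near",N)):
    X=np.array(X);X=X[~np.isnan(X).any(1)]
    P=ray(w,X,.038)[:,:2]*1000
    vx,vy,x0,y0=cv2.fitLine(P.astype(np.float32),cv2.DIST_HUBER,0,.01,.01).ravel()
    print(n,len(X),np.degrees(np.arctan2(vy,vx))%180,x0,y0)
print("board left edge",ray(w,[(365,120),(382,250)],.032)*1000,"pincers",ray(w,[(420,215),(440,205)],.01)*1000)
E
```

```text
left 12 171.25938 430.40707 408.51605
right 18 170.51656 443.5739 253.10228
near 19 80.448906 393.86743 333.65228
board left edge [[461.08549259 459.94372246  32.        ]
 [569.85298682 460.72834202  32.        ]] pincers [[552.55473087 500.71021268  10.        ]
 [546.11609494 518.82566577  10.        ]]
```

servo_tool(targets=[0,0,0.03,0,0,0,1,0,0,0.06,0,0,0,1,0,0,0.085,0,0,0,1,0,0,0.091,0,0,0,1,0,0,0.091,0,0,0,1])

```text
time: 23.95
tool_pos: [0.5139, 0.4157, 0.0499]
ee_rot: [-3.14, -0.001, 2.975]
wrist_force: [-1.1, 1.3, -2.0]
grip_width: 0.189
gripper_force: 59.6
```

servo_tool(targets=[0,0,0,0,0,0,1,0,0,0.004,0,0,0,1,0,0,0.008,0,0,0,1,0,0,0.011,0,0,0,1,0,0,0.011,0,0,0,1])

```text
time: 24.45
tool_pos: [0.5135, 0.4172, 0.0388]
ee_rot: [-3.141, -0.001, 2.977]
wrist_force: [-0.2, 1.1, -2.8]
grip_width: 0.19
gripper_force: 59.6
```

```bash
python3 look.py pics/w9.png; python3 - <<'E'
from h import *
print(get_obs()['wrist_force'],get_obs()['ft_torque'])
E
```

```text
[514.  417.4  39.5] [1.7999e+02 1.0000e-02 1.7058e+02] 24.7 j [-1.01  0.51  0.38  1.63 -0.21  1.04  0.83]
[-0.32178338 -0.08260508 -2.77810522] [ 0.00750009  0.04679871 -0.01493449]
```

servo_tool(targets=[0,0,0.002,0,0,0,1,0,0,0.003,0,0,0,1,0,0,0.003,0,0,0,1,0,0,0.003,0,0,0,1,0,0,0.003,0,0,0,1])

```text
time: 25.25
tool_pos: [0.5138, 0.4174, 0.0363]
ee_rot: [3.142, 0.0, 2.977]
wrist_force: [0.6, -0.3, -2.4]
grip_width: 0.191
gripper_force: 59.7
```

servo_tool(targets=[0,-0.002,0,0,0,0,1,0,-0.004,0,0,0,0,1,0,-0.006,0,0,0,0,1,0,-0.008,0,0,0,0,1,0,-0.009,0,0,0,0,1])

```text
time: 25.75
tool_pos: [0.5129, 0.4109, 0.0366]
ee_rot: [3.137, 0.002, 2.978]
wrist_force: [2.8, 7.1, -7.6]
grip_width: 0.186
gripper_force: 66.0
```

```bash
python3 look.py pics/w10.png; python3 - <<'E'
from h import *
print(get_obs()['wrist_force'],get_obs()['ft_torque'])
E
```

```text
[512.8 411.   36.6] [1.7975e+02 1.0000e-01 1.7064e+02] 26.0 j [-1.01  0.5   0.38  1.65 -0.21  1.02  0.84]
[ 2.98091485  5.24561575 -6.22225168] [ 1.26301786 -0.57047041  0.02329572]
```

View pics/w10.png

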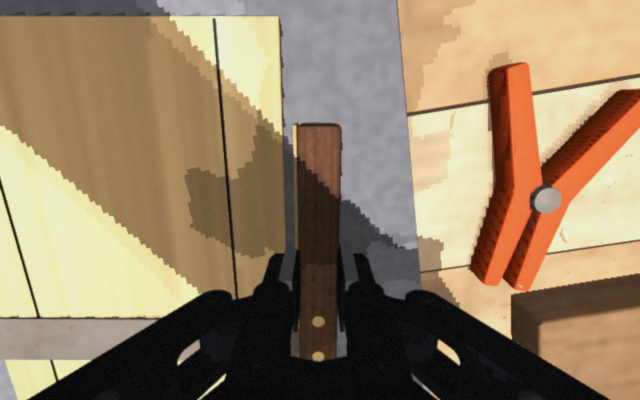

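The square stopped about 7 mm short: the finger on the panel side is below the panel's top and meets its edge. The stock's left face is at column 295 and the panel edge at column 283. I'll back off, release, grip again with the fingertips above the panel, and slide in.

servo_tool(targets=[0,0.002,0,0,0,0,1,0,0.004,0,0,0,0,1,0,0.004,0,0,0,0,1,0,0.004,0,0,0,0,1,0,0.004,0,0,0,0,1])

```text
time: 26.55
tool_pos: [0.5131, 0.412, 0.0363]
ee_rot: [-3.141, -0.0, 2.977]
wrist_force: [-0.1, 0.3, -2.9]
grip_width: 0.193
gripper_force: 59.7
```

servo_tool(targets=[0,0,0,0,0,0,0.8,0,0,0,0,0,0,0.6,0,0,0,0,0,0,0.45,0,0,0,0,0,0,0.4,0,0,0,0,0,0,0.4])

```text
time: 27.05
tool_pos: [0.5132, 0.4148, 0.037]
ee_rot: [3.138, 0.001, 2.978]
wrist_force: [0.8, 4.7, -3.3]
grip_width: 0.302
gripper_force: 2.7
```

servo_tool(targets=[0,0,-0.002,0,0,0,0.4,0,0,-0.005,0,0,0,0.4,0,0,-0.005,0,0,0,0.4,0,0,-0.005,0,0,0,0.4,0,0,-0.005,0,0,0,0.4])

```text
time: 27.55
tool_pos: [0.5132, 0.4119, 0.0414]
ee_rot: [-3.141, 0.0, 2.977]
wrist_force: [-1.2, -0.8, 1.2]
grip_width: 0.301
gripper_force: 0.0
```

```bash
python3 look.py pics/w11.png; python3 - <<'E'
from h import *
print(get_obs()['wrist_force'],get_obs()['grip_width'])
w=camera_info("wrist")
a=cv2.imread("pics/w11.png")[90:370,200:420];b=read_camera("side")[150:270,200:340,::-1]
cv2.imwrite("pics/c11.png",np.hstack([cv2.resize(a,(400,509)),cv2.resize(b,(400,509))]))
E
```

```text
[513.  412.3  41.2] [-179.99   -0.    170.57] 27.8 j [-1.01  0.5   0.38  1.64 -0.21  1.04  0.84]
[ 0.31871003 -0.37207344  0.26733642] 0.30063296147212126
```

View pics/c11.png

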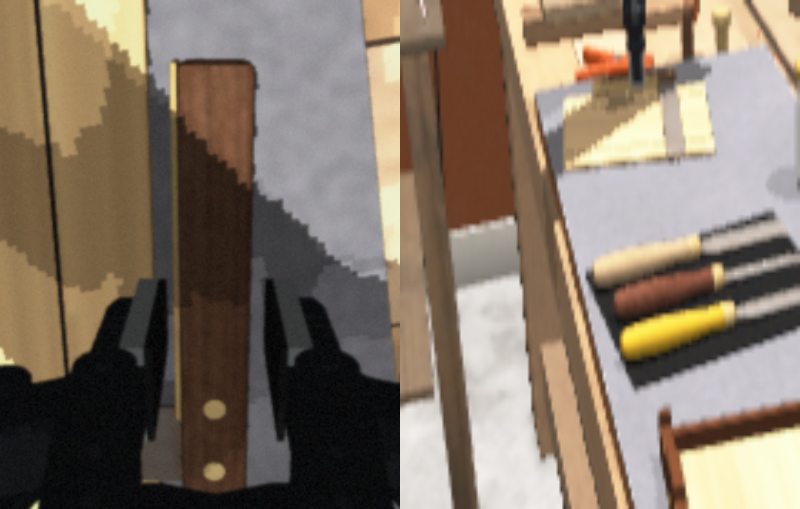

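Released, the square lies parallel to the panel with a gap of about 8 mm, the stock's brass face towards the edge, and all three chisels lie on the mat. I'll grip high and slide in.

servo_tool(targets=[0,0,0,0,0,0,0.6,0,0,0,0,0,0,0.8,0,0,0,0,0,0,1,0,0,0,0,0,0,1,0,0,0,0,0,0,1])

```text
time: 28.4
tool_pos: [0.5131, 0.4125, 0.0416]
ee_rot: [3.141, 0.0, 2.977]
wrist_force: [-0.0, -0.3, 3.1]
grip_width: 0.187
gripper_force: 59.4
```

servo_tool(targets=[0,-0.002,0,0,0,0,1,0,-0.004,0,0,0,0,1,0,-0.006,0,0,0,0,1,0,-0.007,0,0,0,0,1,0,-0.007,0,0,0,0,1])

```text
time: 28.9
tool_pos: [0.512, 0.4057, 0.0416]
ee_rot: [3.141, 0.0, 2.977]
wrist_force: [0.2, 1.7, 2.5]
grip_width: 0.181
gripper_force: 59.3
```

```bash
python3 look.py pics/w12.png; python3 - <<'E'
from h import *
o=get_obs();print(o['wrist_force'],o['grip_width'],o['gripper_force'])
E
```

```text
[512.  405.6  41.6] [1.7998e+02 1.0000e-02 1.7058e+02] 29.15 j [-1.01  0.49  0.38  1.65 -0.21  1.03  0.84]
[-0.47299546  2.28673729  3.13442247] 0.1881662391850608 59.4626247882843
```

servo_tool(targets=[0,-0.001,0,0,0,0,1,0,-0.002,0,0,0,0,1,0,-0.002,0,0,0,0,1,0,-0.002,0,0,0,0,1,0,-0.002,0,0,0,0,1])

```text
time: 29.7
tool_pos: [0.5118, 0.4047, 0.0416]
ee_rot: [3.14, 0.001, 2.978]
wrist_force: [1.1, 4.7, 2.0]
grip_width: 0.182
gripper_force: 59.3
```

servo_tool(targets=[0,-0.001,0,0,0,0,1,0,-0.001,0,0,0,0,1,0,-0.001,0,0,0,0,1,0,-0.001,0,0,0,0,1,0,-0.001,0,0,0,0,1])

```text
time: 30.2
tool_pos: [0.5118, 0.4047, 0.0416]
ee_rot: [3.138, 0.002, 2.978]
wrist_force: [2.4, 7.2, -0.5]
grip_width: 0.18
gripper_force: 59.2
```

```bash
python3 look.py pics/w13.png; python3 - <<'E'
from h import *
a=cv2.imread("pics/w13.png")[20:300,200:420]
cv2.imwrite("pics/c13.png",cv2.resize(a,None,fx=2.1,fy=2.1,interpolation=cv2.INTER_CUBIC))
E
```

```text
[511.8 404.6  41.6] [1.7980e+02 9.0000e-02 1.7063e+02] 30.45 j [-1.    0.49  0.38  1.66 -0.21  1.03  0.85]
```

View pics/c13.png

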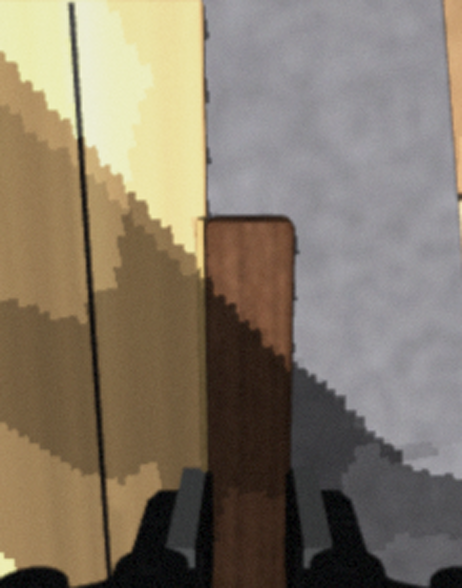

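The stock now sits flush against the panel's left edge: the edge at crop column 207 meets the stock's left face at 205. I'll ease off, release and rise.

servo_tool(targets=[0,0.001,0,0,0,0,1,0,0.001,0,0,0,0,0.8,0,0.001,0,0,0,0,0.65,0,0.001,0,0,0,0,0.5,0,0.001,0,0,0,0,0.4])

```text
time: 31.0
tool_pos: [0.511, 0.4017, 0.0405]
ee_rot: [-3.138, -0.001, 2.977]
wrist_force: [-1.0, 0.3, -0.1]
grip_width: 0.298
gripper_force: 0.0
```

servo_tool(targets=[0,0,0,0,0,0,0.3,0,0,-0.005,0,0,0,0.3,0,0,-0.02,0,0,0,0.3,0,0,-0.05,0,0,0,0.1,0,0,-0.09,0,0,0,-0.1])

```text
time: 31.5
tool_pos: [0.5107, 0.4024, 0.1316]
ee_rot: [-3.139, -0.002, 2.977]
wrist_force: [-0.4, 0.9, 0.4]
grip_width: 0.553
gripper_force: 0.0
```

```bash
python3 look.py pics/w14.png; python3 - <<'E'
from h import *
w=camera_info("wrist");im=cv2.imread("pics/w14.png");h=cv2.cvtColor(im,cv2.COLOR_BGR2HSV)
a=im[0:330,60:400]
cv2.imwrite("pics/c14.png",cv2.resize(a,None,fx=1.8,fy=1.8,interpolation=cv2.INTER_CUBIC))
E
```

```text
[511.7 403.5 132.3] [1.7995e+02 3.0000e-02 1.7057e+02] 31.75 j [-1.02  0.4   0.4   1.58 -0.17  1.19  0.82]
```

View pics/c14.png

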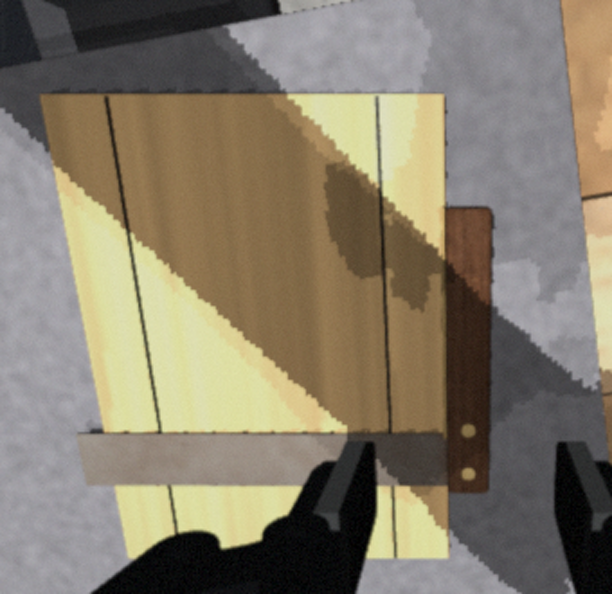

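The square is released as wanted: the stock lies flush along the panel's left edge (crop column 446) and the blade lies straight across at rows 433 to 485. Now I return the chisels, starting with the wide one.

servo_tool(targets=[-0.0025,-0.046,0,0,0,-3.2,-0.1,-0.005,-0.092,0,0,0,-6.4,-0.1,-0.0075,-0.138,0,0,0,-9.6,-0.1,-0.01,-0.184,0,0,0,-12.8,-0.1,-0.0125,-0.23,0,0,0,-15.9,-0.1])

```text
time: 32.3
tool_pos: [0.4849, 0.1724, 0.1302]
ee_rot: [-3.141, -0.002, -3.026]
wrist_force: [0.3, -0.1, 0.3]
grip_width: 0.553
gripper_force: 0.0
```

servo_tool(targets=[0.01,-0.045,0,0,0,0,-0.1,0.02,-0.09,0,0,0,0,-0.1,0.0275,-0.121,0.02,0,0,0,-0.1,0.0275,-0.121,0.06,0,0,0,-0.1,0.0275,-0.121,0.06,0,0,0,-0.1])

```text
time: 32.8
tool_pos: [0.4677, 0.0493, 0.0669]
ee_rot: [-3.14, -0.01, -3.031]
wrist_force: [-0.6, 1.1, -0.4]
grip_width: 0.546
gripper_force: 0.0
```

```bash
python3 look.py pics/w15.png
```

```text
[473.8  52.4  72.7] [ 1.7998e+02  1.2000e-01 -1.7342e+02] 33.05 j [-0.71  0.1   0.58  2.07 -0.07  0.98  1.58]
```

View pics/w15.png

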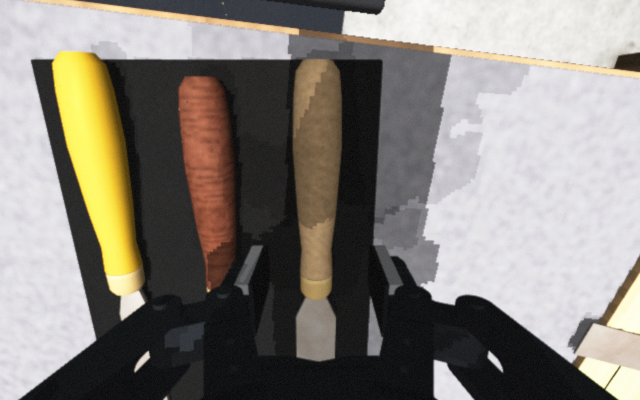

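servo_tool(targets=[0.001,-0.001,0.01,0,0,0,0,0.001,-0.001,0.02,0,0,0,0.1,0.001,-0.001,0.03,0,0,0,0.1,0.001,-0.001,0.0365,0,0,0,0.1,0.001,-0.001,0.0365,0,0,0,0.1])

```text
time: 33.6
tool_pos: [0.4714, 0.0499, 0.0342]
ee_rot: [-3.141, -0.001, -3.029]
wrist_force: [-0.1, -0.8, -0.0]
grip_width: 0.45
gripper_force: 0.0
```

servo_tool(targets=[0,0,0,0,0,0,0.3,0,0,0,0,0,0,0.6,0,0,0,0,0,0,1,0,0,0,0,0,0,1,0,0,0,0,0,0,1])

```text
time: 34.1
tool_pos: [0.4726, 0.0502, 0.0354]
ee_rot: [3.141, 0.002, -3.029]
wrist_force: [-0.2, -0.3, 5.2]
grip_width: 0.233
gripper_force: 60.6
```

servo_tool(targets=[0,0,0,0,0,0,1,0,0,-0.015,0,0,0,1,0,0,-0.05,0,0,0,1,0,0,-0.09,0,0,0,1,0,0,-0.09,0,0,0,1])

```text
time: 34.6
tool_pos: [0.4751, 0.0507, 0.1291]
ee_rot: [3.139, 0.009, -3.029]
wrist_force: [1.1, 0.6, -1.1]
grip_width: 0.231
gripper_force: 59.1
```

servo_tool(targets=[0.006,-0.046,0,0,0,2.2,1,0.012,-0.092,0,0,0,4.4,1,0.018,-0.138,0,0,0,6.6,1,0.024,-0.184,0,0,0,8.8,1,0.03,-0.23,0,0,0,11,1])

```text
time: 35.1
tool_pos: [0.4668, -0.1832, 0.1238]
ee_rot: [3.141, -0.001, 3.061]
wrist_force: [0.0, 0.3, -1.7]
grip_width: 0.233
gripper_force: 59.1
```

servo_tool(targets=[-0.003,-0.0395,0,0,0,0,1,-0.003,-0.0395,0.01,0,0,0,1,-0.003,-0.0395,0.02,0,0,0,1,-0.003,-0.0395,0.02,0,0,0,1,-0.003,-0.0395,0.02,0,0,0,1])

```text
time: 35.6
tool_pos: [0.4675, -0.2197, 0.1039]
ee_rot: [3.141, -0.002, 3.065]
wrist_force: [0.9, -0.5, -2.0]
grip_width: 0.238
gripper_force: 59.3
```

```bash
python3 look.py pics/w16.png
```

```text
[ 468.2 -220.8  105.2] [1.7998e+02 5.0000e-02 1.7555e+02] 35.85 j [-0.39  0.18  0.85  1.95 -0.16  1.07  2.03]
```

servo_tool(targets=[0,0,0.015,0,0,0,1,0,0,0.03,0,0,0,1,0,0,0.039,0,0,0,1,0,0,0.0435,0,0,0,1,0,0,0.0435,0,0,0,1])

```text
time: 36.4
tool_pos: [0.4673, -0.2216, 0.061]
ee_rot: [3.141, -0.001, 3.062]
wrist_force: [0.2, 0.4, -2.0]
grip_width: 0.227
gripper_force: 59.6
```

servo_tool(targets=[0,0,0.001,0,0,0,1,0,0,0.001,0,0,0,1,0,0,0.001,0,0,0,0.7,0,0,0.001,0,0,0,0.4,0,0,0.001,0,0,0,0.1])

```text
time: 36.9
tool_pos: [0.468, -0.2214, 0.0602]
ee_rot: [-3.141, 0.001, 3.063]
wrist_force: [0.6, -0.6, 0.3]
grip_width: 0.441
gripper_force: 0.0
```

servo_tool(targets=[0,0,0,0,0,0,-0.05,0,0,-0.01,0,0,0,-0.1,0,0,-0.035,0,0,0,-0.1,0,0,-0.06,0,0,0,-0.1,0,0,-0.06,0,0,0,-0.1])

```text
time: 37.4
tool_pos: [0.4702, -0.2226, 0.1241]
ee_rot: [-3.141, 0.007, 3.062]
wrist_force: [-0.3, -0.5, 0.2]
grip_width: 0.55
gripper_force: 0.0
```

```bash
python3 look.py pics/w17.png; python3 - <<'E'
from h import *
a=cv2.imread("pics/w17.png")
cv2.imwrite("pics/c17.png",a[0:400,80:520])
E
```

```text
[ 467.1 -221.   119.6] [ 1.7998e+02 -8.0000e-02  1.7548e+02] 37.65 j [-0.4   0.16  0.86  1.94 -0.14  1.1   2.01]
```

View pics/c17.png

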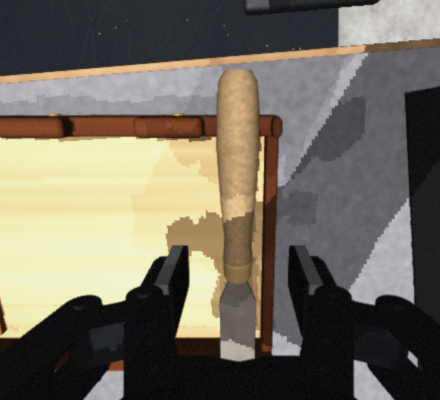

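The wide chisel lies back in its notches, its handle in the end-board notch at crop column 238, as it was originally. I've now viewed 17 pictures, which is over the limit of 14, so from here I'll check by numbers only. The narrow chisel is next.

servo_tool(targets=[0.001,0.043,0,0,0,-2.2,-0.1,0.002,0.087,0,0,0,-4.4,-0.1,0.003,0.13,0,0,0,-6.6,-0.1,0.005,0.174,0,0,0,-8.8,-0.1,0.006,0.217,0,0,0,-11,-0.1])

```text
time: 38.2
tool_pos: [0.4781, -0.0028, 0.1198]
ee_rot: [3.141, -0.001, -3.027]
wrist_force: [0.9, -0.9, -0.0]
grip_width: 0.547
gripper_force: 0.0
```

servo_tool(targets=[0,0,0.02,0,0,0,0,0,0,0.047,0,0,0,0.1,0,0,0.047,0,0,0,0.1,0,0,0.047,0,0,0,0.1,0,0,0.047,0,0,0,0.1])

```text
time: 38.7
tool_pos: [0.4796, -0.005, 0.0742]
ee_rot: [-3.142, 0.001, -3.029]
wrist_force: [-0.7, -1.2, 0.1]
grip_width: 0.448
gripper_force: 0.0
```

```bash
python3 look.py pics/w18.png;python3 - <<'E'
from h import *
im=cv2.imread("pics/w18.png");h=cv2.cvtColor(im,cv2.COLOR_BGR2HSV)
for r in(120,150,180,210,240):
    m=(h[r,:,2]>60)&(h[r,:,1]>80); c=np.where(m[275:365])[0]+275; print(r,c.min(),c.max(),len(c))
E
```

```text
[479.4  -4.6  74. ] [ 1.7997e+02  8.0000e-02 -1.7354e+02] 38.95 j [-0.68  0.11  0.67  2.07 -0.08  0.99  1.72]
120 297 336 39
150 297 338 41
180 298 335 37
210 301 324 8
240 304 335 32
```

servo_tool(targets=[0.001,0,0.01,0,0,0,0.1,0.001,0,0.02,0,0,0,0.1,0.001,0,0.03,0,0,0,0.1,0.001,0,0.038,0,0,0,0.1,0.001,0,0.038,0,0,0,0.1])

```text
time: 39.5
tool_pos: [0.4774, -0.0049, 0.0343]
ee_rot: [-3.141, -0.002, -3.029]
wrist_force: [0.8, -0.1, -0.2]
grip_width: 0.45
gripper_force: 0.0
```

servo_tool(targets=[0,0,0,0,0,0,0.3,0,0,0,0,0,0,0.6,0,0,0,0,0,0,1,0,0,0,0,0,0,1,0,0,0,0,0,0,1])

```text
time: 40.0
tool_pos: [0.4782, -0.0048, 0.0354]
ee_rot: [-3.142, 0.001, -3.029]
wrist_force: [0.4, -0.2, 0.2]
grip_width: 0.233
gripper_force: 59.7
```

servo_tool(targets=[0,0,0,0,0,0,1,0,0,-0.015,0,0,0,1,0,0,-0.05,0,0,0,1,0,0,-0.09,0,0,0,1,0,0,-0.09,0,0,0,1])

```text
time: 40.5
tool_pos: [0.481, -0.0044, 0.1297]
ee_rot: [3.14, 0.008, -3.029]
wrist_force: [-0.1, -0.4, -1.5]
grip_width: 0.235
gripper_force: 59.3
```

servo_tool(targets=[0.009,-0.045,0,0,0,2.1,1,0.018,-0.09,0,0,0,4.2,1,0.027,-0.135,0,0,0,6.3,1,0.036,-0.18,0,0,0,8.4,1,0.045,-0.225,0,0,0,10.5,1])

```text
time: 41.0
tool_pos: [0.4574, -0.2343, 0.1244]
ee_rot: [3.14, -0.001, 3.07]
wrist_force: [0.8, 0.5, -1.1]
grip_width: 0.231
gripper_force: 59.3
```

servo_tool(targets=[-0.003,-0.035,0,0,0,0,1,-0.0055,-0.069,0,0,0,0,1,-0.0055,-0.069,0.02,0,0,0,1,-0.0055,-0.069,0.02,0,0,0,1,-0.0055,-0.069,0.02,0,0,0,1])

```text
time: 41.5
tool_pos: [0.4583, -0.3014, 0.1042]
ee_rot: [3.14, -0.003, 3.072]
wrist_force: [-0.6, 0.6, -1.5]
grip_width: 0.233
gripper_force: 59.4
```

```bash
python3 look.py pics/w19.png
```

```text
[ 459.8 -301.8  105.9] [1.7997e+02 7.0000e-02 1.7606e+02] 41.75 j [-0.26  0.29  0.92  1.88 -0.26  1.1   2.26]
```

servo_tool(targets=[0,0,0.015,0,0,0,1,0,0,0.03,0,0,0,1,0,0,0.039,0,0,0,1,0,0,0.044,0,0,0,1,0,0,0.044,0,0,0,1])

```text
time: 42.3
tool_pos: [0.4588, -0.3026, 0.0609]
ee_rot: [3.141, -0.001, 3.071]
wrist_force: [-0.2, 0.3, -1.0]
grip_width: 0.232
gripper_force: 59.5
```

servo_tool(targets=[0,0,0.001,0,0,0,1,0,0,0.001,0,0,0,1,0,0,0.001,0,0,0,0.7,0,0,0.001,0,0,0,0.4,0,0,0.001,0,0,0,0.1])

```text
time: 42.8
tool_pos: [0.4593, -0.3025, 0.0601]
ee_rot: [-3.141, 0.0, 3.071]
wrist_force: [0.1, -0.1, -0.3]
grip_width: 0.439
gripper_force: 0.0
```

servo_tool(targets=[0,0,0,0,0,0,-0.05,0,0,-0.01,0,0,0,-0.1,0,0,-0.035,0,0,0,-0.1,0,0,-0.06,0,0,0,-0.1,0,0,-0.06,0,0,0,-0.1])

```text
time: 43.3
tool_pos: [0.4613, -0.3042, 0.1241]
ee_rot: [-3.14, 0.006, 3.071]
wrist_force: [0.3, 0.6, 0.3]
grip_width: 0.551
gripper_force: 0.0
```

servo_tool(targets=[-0.001,0.045,0,0,0,-2.1,-0.1,-0.002,0.09,0,0,0,-4.2,-0.1,-0.003,0.135,0,0,0,-6.3,-0.1,-0.004,0.18,0,0,0,-8.4,-0.1,-0.006,0.225,0,0,0,-10.5,-0.1])

```text
time: 43.8
tool_pos: [0.4807, -0.0766, 0.1204]
ee_rot: [3.141, 0.001, -3.027]
wrist_force: [1.0, -0.1, 0.0]
grip_width: 0.548
gripper_force: 0.0
```

servo_tool(targets=[-0.004,0.0175,0.015,0,0,0,0,-0.004,0.0175,0.047,0,0,0,0.1,-0.004,0.0175,0.047,0,0,0,0.1,-0.004,0.0175,0.047,0,0,0,0.1,-0.004,0.0175,0.047,0,0,0,0.1])

```text
time: 44.3
tool_pos: [0.4837, -0.0616, 0.0745]
ee_rot: [-3.141, 0.002, -3.03]
wrist_force: [-0.3, 0.4, 0.3]
grip_width: 0.453
gripper_force: 0.0
```

```bash
python3 look.py pics/w20.png;python3 - <<'E'
from h import *
im=cv2.imread("pics/w20.png");h=cv2.cvtColor(im,cv2.COLOR_BGR2HSV)
for r in(120,150,180,210,240):
    m=(h[r,:,2]>60)&(h[r,:,1]>80); c=np.where(m[275:365])[0]+275; print(r,c.min(),c.max(),len(c))
E
```

```text
[483.5 -61.   74.1] [ 1.7998e+02  9.0000e-02 -1.7356e+02] 44.55 j [-0.66  0.14  0.78  2.05 -0.12  0.99  1.87]
120 296 344 49
150 296 344 49
180 298 342 45
210 300 339 40
240 304 335 32
```

servo_tool(targets=[0,0.001,0.01,0,0,0,0.1,0,0.001,0.02,0,0,0,0.1,0,0.001,0.03,0,0,0,0.1,0,0.001,0.038,0,0,0,0.1,0,0.001,0.038,0,0,0,0.1])

```text
time: 45.1
tool_pos: [0.4823, -0.06, 0.0343]
ee_rot: [-3.141, -0.002, -3.029]
wrist_force: [0.2, -1.0, 0.3]
grip_width: 0.452
gripper_force: 0.0
```

servo_tool(targets=[0,0,0,0,0,0,0.3,0,0,0,0,0,0,0.6,0,0,0,0,0,0,1,0,0,0,0,0,0,1,0,0,0,0,0,0,1])

```text
time: 45.6
tool_pos: [0.4832, -0.0598, 0.0354]
ee_rot: [-3.141, 0.001, -3.029]
wrist_force: [0.6, -0.5, 1.5]
grip_width: 0.23
gripper_force: 59.6
```

servo_tool(targets=[0,0,0,0,0,0,1,0,0,-0.015,0,0,0,1,0,0,-0.05,0,0,0,1,0,0,-0.09,0,0,0,1,0,0,-0.09,0,0,0,1])

```text
time: 46.1
tool_pos: [0.4859, -0.0598, 0.1296]
ee_rot: [3.141, 0.008, -3.029]
wrist_force: [-0.1, 1.4, -1.2]
grip_width: 0.233
gripper_force: 59.2
```

servo_tool(targets=[0.009,-0.045,0,0,0,2.1,1,0.018,-0.09,0,0,0,4.2,1,0.027,-0.135,0,0,0,6.3,1,0.036,-0.18,0,0,0,8.4,1,0.045,-0.225,0,0,0,10.5,1])

```text
time: 46.6
tool_pos: [0.4625, -0.2891, 0.1242]
ee_rot: [3.14, -0.001, 3.071]
wrist_force: [0.9, -0.1, -2.1]
grip_width: 0.232
gripper_force: 59.2
```

servo_tool(targets=[0.001,-0.045,0,0,0,0,1,0.002,-0.091,0,0,0,0,1,0.002,-0.091,0.01,0,0,0,1,0.002,-0.091,0.02,0,0,0,1,0.002,-0.091,0.02,0,0,0,1])

```text
time: 47.1
tool_pos: [0.4542, -0.3764, 0.1025]
ee_rot: [3.138, -0.004, 3.072]
wrist_force: [-0.3, 0.1, -2.0]
grip_width: 0.232
gripper_force: 59.4
```

```bash
python3 look.py pics/w21.png
```

```text
[ 456.  -377.8  105.6] [1.7997e+02 5.0000e-02 1.7610e+02] 47.35 j [-0.11  0.41  0.94  1.78 -0.37  1.14  2.45]
```

servo_tool(targets=[0,-0.0015,0.015,0,0,0,1,0,-0.0015,0.03,0,0,0,1,0,-0.0015,0.039,0,0,0,1,0,-0.0015,0.044,0,0,0,1,0,-0.0015,0.044,0,0,0,1])

```text
time: 47.9
tool_pos: [0.4546, -0.3805, 0.061]
ee_rot: [3.141, -0.001, 3.071]
wrist_force: [-1.0, -0.5, -1.3]
grip_width: 0.229
gripper_force: 59.6
```

servo_tool(targets=[0,0,0.001,0,0,0,1,0,0,0.001,0,0,0,1,0,0,0.001,0,0,0,0.7,0,0,0.001,0,0,0,0.4,0,0,0.001,0,0,0,0.1])

```text
time: 48.4
tool_pos: [0.4553, -0.3805, 0.0601]
ee_rot: [-3.141, 0.0, 3.071]
wrist_force: [0.6, -0.4, -0.3]
grip_width: 0.442
gripper_force: 0.0
```

servo_tool(targets=[0,0,0,0,0,0,-0.05,0,0,-0.01,0,0,0,-0.1,0,0,-0.035,0,0,0,-0.1,0,0,-0.07,0,0,0,-0.1,0,0,-0.11,0,0,0,-0.1])

```text
time: 48.9
tool_pos: [0.4544, -0.3802, 0.1713]
ee_rot: [3.141, -0.001, 3.071]
wrist_force: [1.5, -0.1, 1.0]
grip_width: 0.552
gripper_force: 0.0
```

servo_tool(targets=[0,0.03,-0.02,0,0,0,-0.1,-0.02,0.06,-0.05,0,0,-1,-0.5,-0.04,0.085,-0.08,0,0,-2,-1,-0.06,0.105,-0.09,0,0,-3,-1,-0.06,0.105,-0.09,0,0,-4,-1])

```text
time: 49.4
tool_pos: [0.527, -0.2758, 0.2626]
ee_rot: [3.141, 0.005, -3.133]
wrist_force: [1.0, 1.2, -0.6]
grip_width: 1.001
gripper_force: 0.0
```

```bash
python3 look.py pics/w22.png; python3 - <<'E'
from h import *
w=camera_info("wrist");np.save("w22.npy",w)
old=np.load("w2.npy",allow_pickle=True).item()
A=cv2.imread("pics/w22.png");B=cv2.imread("pics/w2.png")
# rectify both views onto the chisel plane (z=.072), 1 px/mm; x 360..630, y -450..-170
g=np.array([[.36,-.45,.072],[.63,-.45,.072],[.63,-.17,.072],[.36,-.17,.072]])
d=np.float32([[0,0],[270,0],[270,280],[0,280]])
T=lambda im,i:cv2.warpPerspective(im,cv2.getPerspectiveTransform(proj(i,g).astype(np.float32),d),(270,280))
a,b=T(A,w),T(B,old)
for n,(y0,y1) in dict(wide=(-245,-195),narrow=(-325,-280),yellow=(-405,-355)).items():
    s=lambda m:cv2.cvtColor(m,cv2.COLOR_BGR2HSV)
    for tag,m in(("old",b),("new",a)):
        h=s(m)[y0+450:y1+450,22:44]  # butt region outside till (x 382..404)
        k=(h[...,1]>60)&((h[...,0]<35)); ys,xs=np.where(k); print(n,tag,"butt y",(ys.mean()+y0).round(1),"count",k.sum())
        h=s(m)[y0+450:y1+450,225:265];
E
```

```text
[ 520.8 -281.2  260. ] [-1.8000e+02 -5.0000e-02  1.7981e+02] 49.65 j [-0.36  0.26  0.97  1.59 -0.22  1.41  2.2 ]
wide old butt y -214.5 count 531
wide new butt y -216.4 count 534
narrow old butt y -301.0 count 652
narrow new butt y -301.2 count 648
yellow old butt y -379.4 count 897
yellow new butt y -380.3 count 887
```

```bash
python3 -c "
from plant import *
print(sign_off())"
```

```text
the job is handed in; nothing more can be done
None
```

The square is set at the panel, its stock flush along the left edge and its blade across, and all three chisels are back in their notches within about 2 mm; the bottle and jar were not handled, the job was signed off at about 50 s, but I viewed 17 pictures against the limit of 14.

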